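Unstack the wheel bearings and fit each on its stub axle

ROBOT

A 7-joint arm with a two-finger parallel gripper is mounted at the origin on a cart in front of the work surface, level with it; the furniture and walls round the work are solid. World frame = base frame: x ahead of the robot, y to its left, z up, the work surface at z = 0. Lengths are in m, angles in rad, forces in N, time in s.
With the tool pointing down it reaches from about 0.425 to 0.925 m from the base axis. Payload 6.8 kg.
Tool frame: the origin (TCP) lies on the front face of the gripper's body, between the roots of the fingers; the fingertips stand 73 mm ahead of it and the grasp point (between the pads) lies 54 mm ahead of it (env.nose_length is the distance from the TCP to the fingertips, in m); z points along the fingers, y is the line along which they close (so a half turn about z gives the same grasp; the last joint's range is limited). The gripper opens to 85 mm and grips with 20 to 120 N. Pads are 22 mm wide; open, the fingers measure 114 mm over their backs; the gripper's body (76 mm by 85 mm) begins 54 mm behind the grasp point. The pads swing forward as they close: fully open they stand 13 mm farther back than shut.
Start: joints at [-1.282, 0.477, 0.022, 1.555, -0.011, 1.109, -0.083], TCP at [0.261, 0.623, 0.304] pointing down, gripper open.
Joint ranges: [-2.96, 2.96], [-0.34, 2.1], [-1.41, 1.46], [0.24, 2.44], [-1.37, 4.51], [0.17, 1.92], [-2.96, 2.96]. Speed limits (rad/s): [2.39, 2.39, 3.14, 3.14, 3.14, 3.14, 3.14].

INTERFACE

Orientations are given as a unit quaternion [w, x, y, z].
In Python, from cell import env, kin, camera, calibration, job gives the robot as it stands. The module is installed in compiled form; this text tells all that it offers. Calls block until the motion is done:
- env.reach(position, orientation): joint-space move of the TCP to a pose.
- env.movel(position, velocity=0.15, rot=None, stop_force=None): straight line of the TCP; rot=None keeps the orientation; velocity is the mean speed in m/s. With stop_force (N) it stops when the force on the tool has changed by that much, and returns True; else False.
- env.goto_joints(angles): joint-space move.
- env.grip(opening, f_grip=None): finger opening in m; f_grip is the grip in N (None keeps the last); returns when the fingers have stopped.
- env.dwell(seconds).
- kin.inverse_kinematics(position, orientation): joint angles nearest the present ones, or None.
- env.get_state(): the state.
- camera(name): name is "scene" or "top" or "wrist"; returns (picture, depth): 384x512x3 uint8, blue, green, red; 384x512 float32, m along the optical axis (not along the pixel's ray), 0 where there is no reading.
- calibration(name): a dict with "fx", "fy", "cx", "cy" (pixels), "rvec" (rotation vector, rad) and "tvec" (3), from world to camera coordinates, as OpenCV has them. Camera axes: x right, y down, z forward; pixel columns grow to the right and rows downward; lengths in m; the calibration is good to about 2 mm. A picture is of the moment at which its call begins: read the wrist's pose just before it. calibration takes no time and is no camera call; for the wrist camera it gives the pose at the moment of the call.
A pose or a line that the arm cannot do raises env.PlanningError and nothing moves.
- job.job_done(): hands the job in; it is judged then, once.
The state is a dict: "time": time; "qpos": joint angles; "joint_velocities": joint speeds; "joint_torque": joint torques, N m; "tcp_pos": TCP position; "orientation": TCP orientation; "force": force on the tool from outside, world axes, zero at the start; "torque": the same for the moment, N m; "opening": finger opening in m; "gripper_force": force on a finger pad.
Only numpy, scipy, OpenCV 4.12 (cv2) and the standard library are available. Lean on these libraries where they do the work, as an engineer would, in place of code of your own. Each camera call takes 0.05 s, during which the arm holds its last target. There are 200 camera calls.

TASK

Four wheel bearings have been left in two piles of two beside the stub axles that they belong to. Take the piles apart and slide each bearing over the threaded end of the stub axle whose journal fits its bore, right down until it lies flat on the shoulder, and leave it there.

Things in the scene. Friction and masses are not known exactly. Their poses are not given: they have to be found in the camera images.
- bearing_40: Loose, oily sealed ball bearing with bright steel rings and orange rubber seals: a ring 68 mm outside, 40 mm bore, 16 mm thick. At the start it lies flat on the table at the foot of one of the two piles, with a smaller bearing on top of it. Origin at its very middle (on the axis, half-way up its thickness); z is its axis.
- bearing_30: Loose, oily sealed ball bearing with bright steel rings and dark blue rubber seals: a ring 62 mm outside, 30 mm bore, 16 mm thick. At the start it lies flat on the table at the foot of one of the two piles, with a smaller bearing on top of it. Origin at its very middle (on the axis, half-way up its thickness); z is its axis.
- bearing_25: Loose, oily sealed ball bearing with bright steel rings and black rubber seals: a ring 47 mm outside, 25 mm bore, 12 mm thick. At the start it lies flat and centred on top of one of the two larger bearings. Origin at its very middle (on the axis, half-way up its thickness); z is its axis.
- bearing_20: Loose, oily sealed ball bearing with bright steel rings and pale, plain metal shields: a ring 42 mm outside, 20 mm bore, 12 mm thick. At the start it lies flat and centred on top of one of the two larger bearings. Origin at its very middle (on the axis, half-way up its thickness); z is its axis.
- axle_40: Steel stub axle, fixed, upright on a red-brown square flange (76 x 76 mm), 8 mm thick. Above it a round painted shoulder 51 mm across, its flat top 26 mm above the table; on that a bright oiled journal 37.4 mm across, 12 mm long (fits the 40 mm bore), a taper and a 22 mm threaded end, tip 60 mm above the table. Origin: on the axis, at table height; z up.
- axle_30: Steel stub axle, fixed, upright on a black round flange (86 mm across, four bolt holes), 8 mm thick. Above it a round painted shoulder 41 mm across, its flat top 24 mm above the table; on that a bright oiled journal 27.4 mm across, 12 mm long (fits the 30 mm bore), a taper and a 14 mm threaded end, tip 57 mm above the table. Origin: on the axis, at table height; z up.
- axle_25: Steel stub axle, fixed, upright on a dark green round flange (80 mm across, three bolt holes), 8 mm thick. Above it a round painted shoulder 34 mm across, its flat top 22 mm above the table; on that a bright oiled journal 22.4 mm across, 8 mm long (fits the 25 mm bore), a taper and a 11 mm threaded end, tip 50 mm above the table. Origin: on the axis, at table height; z up.
- axle_20: Steel stub axle, fixed, upright on a light grey oval flange with two bolt holes (88 x 58 mm, long side along its x), 8 mm thick. Above it a round painted shoulder 30 mm across, its flat top 20 mm above the table; on that a bright oiled journal 17.4 mm across, 8 mm long (fits the 20 mm bore), a taper and a 9 mm threaded end, tip 46 mm above the table. Origin: on the axis, at table height; z up.

How it is judged:
By the outcome, as a careful person would: the job done as asked, in the order asked, and still so for the second after the job is handed in, with the robot touching nothing.
It also fails if it takes over 109 s, if anything falls off the work surface, if the arm or the gripper's body presses on something with over 40 N, if the wrist force passes 120 N, or if a joint passes its speed limit or range.

## Working session

There is one attempt and no reset: what is moved stays moved. The work goes in short steps, each a Python script; the robot and the scene stay as the last script left them, time stands still between calls to the robot, and variables do not carry over. Pictures are saved under pics/ and viewed, at most 14 in all, crops included, and the job is handed in when it is done.

```bash
mkdir -p pics
python3 - <<'E'
from cell import env,kin,camera,calibration
import cv2,numpy as np
for n in("top","scene"):
    p,d=camera(n); cv2.imwrite(f"pics/{n}0.png",p); np.save(f"{n}0.npy",d)
    c=calibration(n);print(n,c, -cv2.Rodrigues(np.array(c["rvec"]))[0].T@np.array(c["tvec"]).ravel())
s=env.get_state();print(s["time"],s["tcp_pos"],s["orientation"],s["force"])
E
```

```text
top {'fx': 410.0689162816972, 'fy': 410.0689162816972, 'cx': 254.79247542580333, 'cy': 189.25342345360286, 'rvec': array([ 2.17547215, -2.16668242,  0.11711699]), 'tvec': array([-0.03967414,  0.50302415,  0.86126397])} [ 0.41222448 -0.03330115  0.90848499]
scene {'fx': 404.867895575231, 'fy': 404.867895575231, 'cx': 256.5147605274353, 'cy': 192.01637534842644, 'rvec': array([ 1.98197723, -0.69331023,  0.39925742]), 'tvec': array([-0.41232003,  0.19302116,  0.63188393])} [ 0.04119582 -0.61874004  0.47117505]
0.1 [0.26068363 0.62219253 0.30303785] [-1.07283766e-04  1.97068560e-01  9.80389375e-01 -8.03214253e-04] [-0.25412548  0.48440922  0.01221293]
```

View pics/top0.png

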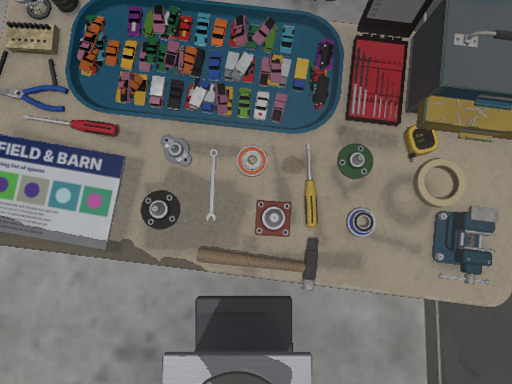

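View pics/scene0.png

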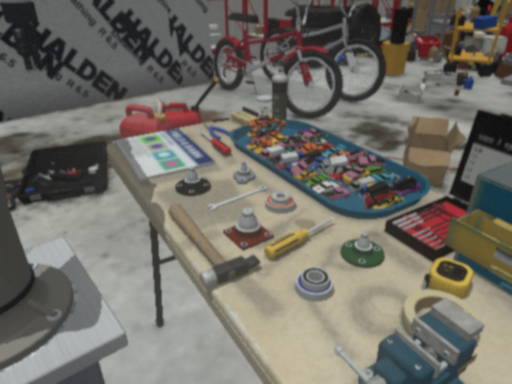

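Top view: orange 40 with the pale 20 on it at (252,160), and blue 30 with the black 25 on it at (361,222). Axles: 40 red at (273,218), 30 black at (160,209), 25 green at (355,161), 20 grey at (175,150).

```bash
cat > h.py <<'E'
from cell import env,kin,camera,calibration,job
import cv2,numpy as np
from scipy.optimize import least_squares
def cloud(name):
    c=calibration(name); p,d=camera(name)
    return p,d,pts(c,d)
def pts(c,d):
    R=cv2.Rodrigues(np.array(c["rvec"]))[0]; t=np.array(c["tvec"]).ravel()
    v,u=np.mgrid[:d.shape[0],:d.shape[1]]
    P=np.stack([(u-c["cx"])/c["fx"]*d,(v-c["cy"])/c["fy"]*d,d],-1)
    W=(P-t)@R; W[d<=0]=np.nan
    return W
def disc(W,xy,zlo,zhi,r):
    """centre of the points in a height band near xy (min enclosing circle, centroid)"""
    m=(W[...,2]>zlo)&(W[...,2]<zhi)&(np.hypot(W[...,0]-xy[0],W[...,1]-xy[1])<r)
    Q=W[m]
    if len(Q)<5: return None
    (a,b),rr=cv2.minEnclosingCircle(Q[:,:2].astype(np.float32))
    return np.r_[a,b],rr,Q[:,:2].mean(0),np.median(Q[:,2]),len(Q)
E
python3 - <<'E'
from h import *
np.set_printoptions(precision=4,suppress=True)
W=pts(calibration("top"),np.load("top0.npy"))
for n,(u,v),zl,zh in [("pileA",(252,160),.02,.04),("pileA",(252,160),.008,.02),("pileB",(361,222),.02,.04),("pileB",(361,222),.008,.02),("a40",(273,218),.02,.03),("a30",(160,209),.018,.03),("a25",(355,161),.016,.026),("a20",(175,150),.014,.024),("a40",(273,218),.005,.012),("a30",(160,209),.005,.012),("a25",(355,161),.005,.012),("a20",(175,150),.005,.012)]:
    g=np.nanmedian(W[v-3:v+4,u-3:u+4].reshape(-1,3),0)
    print(n,g,disc(W,g,zl,zh,.055))
print([W[v,u] for u,v in((250,190),(190,180),(330,200))])
for q in ([0,0,1,0],[0,1,0,0]):
    print(kin.inverse_kinematics([.6,0,.25],q),kin.inverse_kinematics([.45,-.28,.3],q))
print(env.nose_length,calibration("wrist"))
E
```

```text
pileA [ 0.5719 -0.0312  0.0002] (array([ 0.568 , -0.0305]), 0.021102258935570717, array([ 0.5676, -0.0305]), np.float64(0.027817573191780912), 239)
pileA [ 0.5719 -0.0312  0.0002] (array([ 0.5679, -0.0297]), 0.03401513397693634, array([ 0.566, -0.029]), np.float64(0.015624800103646433), 449)
pileB [ 0.434  -0.2728  0.0008] (array([ 0.433 , -0.2726]), 0.026495160534977913, array([ 0.434 , -0.2694]), np.float64(0.0274642532988328), 297)
pileB [ 0.434  -0.2728  0.0008] (array([ 0.4337, -0.2687]), 0.03130383789539337, array([ 0.4322, -0.2628]), np.float64(0.015833660663727493), 271)
a40 [ 0.4401 -0.0753  0.0604] (array([ 0.4415, -0.0767]), 0.025599339976906776, array([ 0.4407, -0.0764]), np.float64(0.026258779975775054), 191)
a30 [0.4588 0.1625 0.0418] (array([0.4598, 0.1712]), 0.020974192768335342, array([0.4589, 0.1678]), np.float64(0.02396962601734798), 153)
a25 [ 0.5645 -0.2538  0.0332] (array([ 0.5706, -0.2601]), 0.017748266458511353, array([ 0.5681, -0.2578]), np.float64(0.02213683241864781), 105)
a20 [0.5876 0.1355 0.029 ] (array([0.5929, 0.1392]), 0.01558504905551672, array([0.59
[... 454 characters left out ...]
008139705191097643), 748)
a20 [0.5876 0.1355 0.029 ] (array([0.5935, 0.1395]), 0.043689146637916565, array([0.5916, 0.1391]), np.float64(0.00809272313396236), 487)
[array([ 0.5046, -0.0271, -0.0043]), array([0.5256, 0.1063, 0.0034]), array([ 0.4825, -0.205 ,  0.0006])]
[-0.3709  0.4245  0.3497  1.8131 -0.1764  0.9344  1.6262] [-0.4397  0.4425  1.1602  1.9541 -0.4693  1.0512  2.4996]
[-0.6771  0.5149  0.7863  1.8324 -0.4346  0.975  -1.276 ] [-0.3165  0.3465  0.9503  1.9493 -0.3322  1.011  -0.7851]
0.0726 {'fx': 293.03258903989746, 'fy': 293.03258903989746, 'cx': 258.7500507859012, 'cy': 192.70936715211607, 'rvec': array([-2.4244, -1.6123, -0.2126]), 'tvec': array([-0.6731, -0.034 ,  0.3785])}
```

Run:
```python
from h import *
np.set_printoptions(precision=4,suppress=True)
q=[0,1,0,0]
env.reach([.568,-.0305,.2],q); env.grip(.085)
p,d,W=cloud("wrist"); cv2.imwrite("pics/w1.png",p)
for zl,zh in((.02,.04),(.008,.02)): print(disc(W,(.568,-.0305),zl,zh,.05))
c=calibration("wrist");s=env.get_state()
print(s["time"],s["tcp_pos"],s["force"],s["opening"],-cv2.Rodrigues(np.array(c["rvec"]))[0].T@np.array(c["tvec"]).ravel())
```

```text
(array([ 0.5684, -0.031 ]), 0.021159209311008453, array([ 0.5691, -0.0312]), np.float64(0.027108933908181466), 1495)
(array([ 0.5682, -0.0302]), 0.0340740904211998, array([ 0.5719, -0.0296]), np.float64(0.015148735334843403), 2546)
2.95 [ 0.5681 -0.0301  0.2   ] [ 0.1651 -0.1954 -0.4066] 0.08486486294737418 [ 0.6347 -0.0309  0.2696]
```

View pics/w1.png

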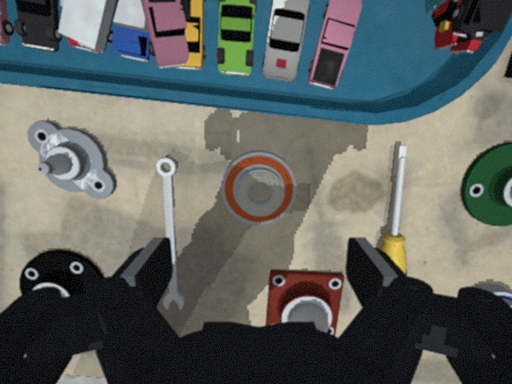

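Wrist view: pile A at (259,187), as measured from the top camera, with nothing near the fingers. Next I'll measure how far the tips reach at each opening.

Run:
```python
from h import *
for o in(.085,.076,.066,.050,.045):
    env.grip(o); p,d,W=cloud("wrist"); s=env.get_state(); t=s["tcp_pos"]
    m=(W[...,2]>.09)&(W[...,2]<t[2]-.02)
    Q=W[m]; out=[]
    for sg in(1,-1):
        S=Q[(Q[:,1]-t[1])*sg>0]; out+=[round(t[2]-np.percentile(S[:,2],.5),4), round(np.percentile(sg*(S[:,1]-t[1]),1),4),round(S[:,0].max()-t[0],4)]
    print(o,s["opening"],out,s["time"])
```

```text
0.085 0.08501270924267276 [np.float64(0.0595), np.float64(0.0414), np.float64(0.0124), np.float64(0.0595), np.float64(0.0427), np.float64(0.0123)] 3.2167
0.076 0.0761225458649415 [np.float64(0.0627), np.float64(0.0369), np.float64(0.014), np.float64(0.0626), np.float64(0.0383), np.float64(0.0138)] 3.525
0.066 0.06585537636068337 [np.float64(0.0659), np.float64(0.032), np.float64(0.0143), np.float64(0.0656), np.float64(0.0334), np.float64(0.0147)] 3.8417
0.05 0.05001584937358916 [np.float64(0.0684), np.float64(0.0241), np.float64(0.0141), np.float64(0.0683), np.float64(0.0255), np.float64(0.0144)] 4.2
0.045 0.04535005537654987 [np.float64(0.0692), np.float64(0.0216), np.float64(0.0143), np.float64(0.0691), np.float64(0.023), np.float64(0.0142)] 4.475
```

```bash
cat >> h.py <<'E'
Q0=[0,1,0,0]
TIP=lambda o: float(np.interp(o,[.0453,.050,.066,.076,.085],[.0692,.0684,.0658,.0627,.0595])) if o>.0453 else .0692+(.0453-o)*.15
def go(xy,z,v=.25):
    env.movel([xy[0],xy[1],z],velocity=v)
def pick(xy,od,base,gap=.0018,lift=.2):
    env.grip(min(od+.017,.085)); z=base+gap+TIP(od)
    go(xy,z+.05,.3)
    hit=env.movel([xy[0],xy[1],z],velocity=.06,stop_force=8)
    s=env.get_state(); print("down",hit,s["tcp_pos"],s["force"])
    if hit: return None
    env.grip(od-.01,60); s=env.get_state(); print("grip",s["opening"],s["gripper_force"],s["tcp_pos"])
    env.movel([xy[0],xy[1],z+lift-.09],velocity=.2)
    s=env.get_state(); print("lift",s["opening"],s["gripper_force"],s["time"]); return z-base
def place(xy,h,shoulder,tip,stop=12):
    """h: TCP height above the bearing's bottom"""
    go(xy,max(tip+h+.03,env.get_state()["tcp_pos"][2]),.35)
    go(xy,tip+h+.006,.15)
    hit=env.movel([xy[0],xy[1],shoulder+h-.001],velocity=.05,stop_force=stop)
    s=env.get_state(); print("placed",hit,"gap",s["tcp_pos"][2]-h-shoulder,s["tcp_pos"],s["force"],s["torque"],s["opening"],s["time"])
    return s["tcp_pos"][2]-h-shoulder
E
python3 - <<'E'
from h import *
np.set_printoptions(precision=4,suppress=True)
p,d,W=cloud("wrist")
for g,b in(((.593,.139),((.014,.024),(.005,.012))),((.441,-.0767),((.02,.03),(.005,.012)))):
    for zl,zh in b: print(disc(W,g,zl,zh,.05))
h=pick((.5683,-.0308),.042,.016)
if h: place((.593,.1393),h,.020,.046)
p,_,_=cloud("wrist"); cv2.imwrite("pics/w2.png",p)
E
```

```text
(array([0.5931, 0.1385]), 0.015613977797329426, array([0.5944, 0.1335]), np.float64(0.019473599354347143), 656)
(array([0.5922, 0.1391]), 0.04369208216667175, array([0.5949, 0.1355]), np.float64(0.007564937888632536), 3024)
(array([ 0.4515, -0.0658]), 0.02088020183146, array([ 0.4564, -0.0649]), np.float64(0.025674528449399), 465)
(array([ 0.4491, -0.0558]), 0.03626302629709244, array([ 0.4581, -0.0536]), np.float64(0.0077416943750912015), 1136)
down False [ 0.5685 -0.0309  0.0877] [ 0.4999 -0.1088  0.3692]
grip 0.03913955308981546 60.32778118271381 [ 0.5688 -0.0309  0.0881]
lift 0.03929955550954506 60.353373172692955 7.1667
placed True gap 0.0005896541146151492 [0.5929 0.1393 0.0921] [ 0.1634 -0.1119  5.1385] [-0.063  -0.0647  0.0527] 0.03905851570799352 9.05
```

View pics/w2.png

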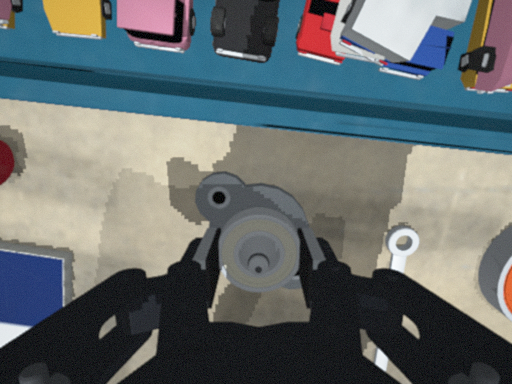

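The bearing is around the axle and within 0.6 mm of the shoulder. I'll release it, check it, then do the 25.

```bash
cat >> h.py <<'E'
def release(od,xy,top):
    env.grip(min(od+.017,.085)); p=env.get_state()["tcp_pos"]
    go(p[:2],.2,.3); 
    _,_,W=cloud("wrist"); r=disc(W,xy,top-.006,top+.004,od/2+.01)
    print("check",r, "z spread",tilt(W,xy,top,od))
def tilt(W,xy,top,od):
    m=(abs(W[...,2]-top)<.01)&(np.hypot(W[...,0]-xy[0],W[...,1]-xy[1])<od/2-.001)
    m&=np.hypot(W[...,0]-xy[0],W[...,1]-xy[1])>od/2-.007
    Q=W[m]; a=np.linalg.lstsq(np.c_[Q[:,:2]-xy,np.ones(len(Q))],Q[:,2],rcond=None)[0]
    return a
E
python3 - <<'E'
from h import *
np.set_printoptions(precision=4,suppress=True)
release(.042,(.593,.1393),.032)
B=np.r_[.4333,-.2700]
env.reach([B[0],B[1],.2],Q0)
_,_,W=cloud("wrist")
r=disc(W,B,.022,.034,.04); print(r); print(disc(W,B,.008,.02,.05))
for zl,zh in((.016,.026),(.005,.012)): print("a25",disc(W,(.5703,-.2601),zl,zh,.05))
print(env.get_state()["time"])
E
```

```text
check (array([0.5922, 0.1385]), 0.02125963754951954, array([0.5934, 0.1387]), np.float64(0.031141589777964166), 1688) z spread [-0.0019  0.0077  0.0311]
(array([ 0.4341, -0.2708]), 0.023584814742207527, array([ 0.4348, -0.2708]), np.float64(0.02711620000503506), 1717)
(array([ 0.4333, -0.2699]), 0.031144501641392708, array([ 0.4391, -0.268 ]), np.float64(0.015348594915640923), 1362)
a25 (array([ 0.5696, -0.2612]), 0.017171815037727356, array([ 0.5648, -0.2616]), np.float64(0.021518962376291927), 827)
a25 (array([ 0.5694, -0.2612]), 0.03987547755241394, array([ 0.5586, -0.2614]), np.float64(0.0075288508210793826), 4643)
11.6583
```

Run:
```python
from h import *
np.set_printoptions(precision=4,suppress=True)
h=pick((.4341,-.2708),.047,.016)
A=(.5700,-.2607)
if h and place(A,h,.022,.050)<.0015: release(.047,A,.034)
```

```text
down False [ 0.4342 -0.271   0.0869] [ 0.3333  0.5182 -0.6636]
grip 0.04439225872443968 60.147123634815216 [ 0.4346 -0.2712  0.0875]
lift 0.04456721070660287 61.18633557111025 14.25
placed True gap 0.000627942380718137 [ 0.5698 -0.2605  0.0933] [ 0.3153 -0.1773  5.022 ] [0.1023 0.0508 0.0325] 0.04411696126506095 16.0417
check (array([ 0.5695, -0.2609]), 0.023634007200598717, array([ 0.5706, -0.261 ]), np.float64(0.033126217312645596), 2086) z spread [0.0026 0.0024 0.0331]
```

Run:
```python
from h import *
np.set_printoptions(precision=4,suppress=True)
B=np.r_[.4335,-.2700]
env.reach([B[0],B[1],.2],Q0)
_,_,W=cloud("wrist"); r=disc(W,B,.008,.022,.045); print(r)
if abs(r[1]-.031)<.001 and np.hypot(*(r[0]-B))<.006:
    h=pick(r[0],.062,0,gap=.003)
    A=np.r_[.4595,.1712]
    env.reach([A[0]-.01,A[1],.25],Q0)
    p,_,W=cloud("wrist"); cv2.imwrite("pics/w3.png",p)
    for zl,zh in((.018,.03),(.005,.012)): print("a30",disc(W,A,zl,zh,.05))
    if h and place(A,h,.024,.057)<.0015: release(.062,A,.040)
```

```text
(array([ 0.4334, -0.27  ]), 0.03113442473113537, array([ 0.4344, -0.2698]), np.float64(0.015155427882172029), 2894)
down False [ 0.4335 -0.2702  0.0696] [-0.1857 -0.2852 -0.7161]
grip 0.05912073582247271 64.35367395635694 [ 0.4337 -0.2701  0.07  ]
lift 0.059072723449863675 64.62207274278626 20.2917
a30 (array([0.4597, 0.1708]), 0.020543191581964493, array([0.4628, 0.1707]), np.float64(0.023627722921388847), 622)
a30 (array([0.4597, 0.1706]), 0.042887888848781586, array([0.469 , 0.1708]), np.float64(0.007656500170896619), 3000)
placed True gap 0.0002539592500829871 [0.4595 0.171  0.0937] [0.511  0.4081 5.1512] [ 0.0438 -0.0509  0.0067] 0.05888011374743184 23.9083
check (array([0.4589, 0.1702]), 0.03118152916431427, array([0.4604, 0.1704]), np.float64(0.03916780549910491), 3818) z spread [-0.0009 -0.0001  0.0392]
```

Run:
```python
from h import *
np.set_printoptions(precision=4,suppress=True)
B=np.r_[.5682,-.0302]
env.reach([B[0],B[1],.2],Q0)
_,_,W=cloud("wrist"); r=disc(W,B,.008,.022,.045); print(r)
if abs(r[1]-.034)<.001 and np.hypot(*(r[0]-B))<.006:
    h=pick(r[0],.068,0,gap=.003)
    A=np.r_[.4412,-.0768]
    env.reach([A[0]+.01,A[1],.25],Q0)
    p,_,W=cloud("wrist")
    for zl,zh in((.02,.03),(.005,.012)): print("a40",disc(W,A,zl,zh,.055))
    if h and place(A,h,.026,.060)<.0015: release(.068,A,.042)
p,_=camera("scene"); cv2.imwrite("pics/s4.png",cv2.resize(p[140:320,150:420],None,fx=2.9,fy=2.9))
```

```text
(array([ 0.5681, -0.0302]), 0.03412314131855965, array([ 0.5694, -0.0303]), np.float64(0.015154965274288407), 3026)
down False [ 0.5684 -0.0303  0.0684] [-0.6644 -0.0256 -0.33  ]
grip 0.06502690376325884 65.01905668526888 [ 0.5686 -0.0303  0.069 ]
lift 0.06533479008904594 66.72717969864607 28.4417
a40 (array([ 0.4451, -0.0775]), 0.024980679154396057, array([ 0.4572, -0.0775]), np.float64(0.02561416243953219), 470)
a40 (array([ 0.4549, -0.0778]), 0.04351602494716644, array([ 0.4639, -0.0776]), np.float64(0.007589574147698652), 1674)
placed True gap 0.0004047473791334681 [ 0.4411 -0.0769  0.0946] [-0.0871 -0.1872  3.0593] [-0.0036 -0.0848  0.0026] 0.06529738015403022 31.0417
check (array([ 0.4407, -0.0773]), 0.034106142818927765, array([ 0.4426, -0.0775]), np.float64(0.04115718886742744), 4211) z spread [-0.0002  0.0008  0.0412]
```

View pics/s4.png

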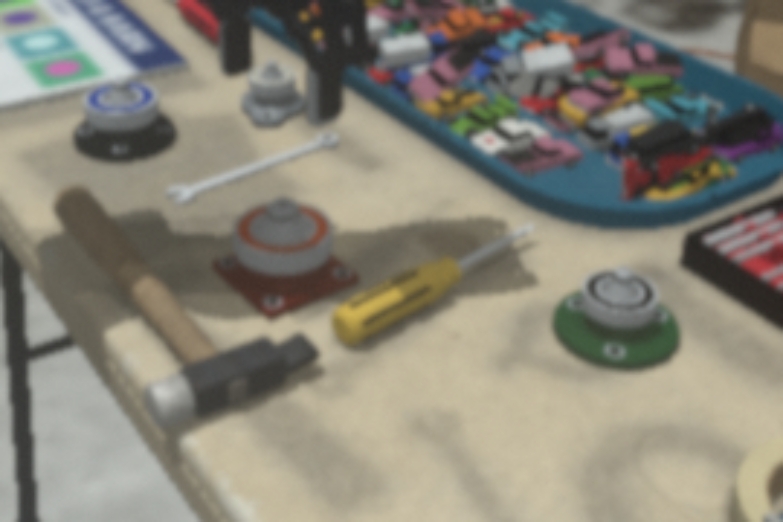

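All four bearings lie flat on the shoulders of their own axles: blue at (122,100), pale at (272,80), orange at (283,235) and black at (620,290). The gripper is clear of everything.

```bash
python3 -c "
from cell import job
print(job.job_done())"
```

```text
the job is handed in; nothing more can be done
None
```

All four bearings are on their matching stub axles, flat on the shoulders by the depth and picture checks, and the job was handed in at about 32 s of the 109 s allowed.

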